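# Lay the carved relief in its fitted tray

### The job

Take the stone plaque with the carved rosette out of the drying rack and lay it in the big empty compartment of the wooden tray, carved side up and fully down, flat on the felt. The stone is brittle: lower it all the way, do not drop it in or let it fall over. Leave the plain blank, the rubbing block and the mallet where they are.

Things in the scene. Friction and masses are not known exactly. Their poses are not given: they have to be found in the camera images.
- plaque: white stone slab 150 long, 115 high, 16 mm thick, about 0.65 kg, a round carved rosette (56 mm across, 5 mm proud) in the middle of one face, the back plain. Stands on a long edge in one of the rack's slots. Origin: centre of its 16 mm wide underside. x: out of the carved face (the face lies at x = +8 mm, the back at -8 mm); y: along the 150 mm length; z: up the 115 mm height.
- plaque_center (a point): the middle of the plaque's slab, 57.5 mm above its origin along its z; axes as the plaque's.
- rosette (a point): the middle of the rosette's front, 13 mm from plaque_center along the plaque's x.
- blank: a plain slab of the same stone and size (150 x 115 x 16 mm) without rosette, standing in the rack's other slot; to be left alone. Origin and axes as the plaque's.
- rack: wooden drying rack fixed to the bench, 150 x 170 mm; slabs stand on bearers 18 mm high in two slots at x = -38 and +38 mm, each 20 mm wide between two pairs of 10 mm dowels (at y = -50 and +50 mm, tops 68 mm above the bench). Origin: centre of the underside. y along the slots, x the way the carved face looks.
- tray: shallow wooden tray fixed to the bench, 137 (x) by 250 mm (y), floor 10 mm thick, walls 8 mm thick, tops 19 mm above the bench. Big compartment 121 (x) by 156 mm (y) inside, a 70 mm (y) one beyond its +y wall. Origin: underside, below the big compartment's centre.
- bay (a point): centre of the big compartment's felt floor, 10 mm above the tray's origin; axes as the tray's. Its walls stand 9 mm above this floor. The middle of its two walls at x = -60.5 and +60.5 mm has a finger cut-out, 68 mm wide (y), through wall and floor down to the bench and 20 mm inwards from the wall. The plaque's length goes along y.
- rubbing_block: grey rubbing block 100 x 45 x 25 mm lying loose in the tray's small compartment; to be left alone. Origin: centre of its underside, x along its length.
- mallet: round stone-carver's mallet standing on its iron head (68 mm across, 56 mm high), wooden handle up, 154 mm in all, beyond the tray and rack; to be left alone. Origin: centre of its underside.
There are look-alikes about, which are no part of the job. Leave any orange look-alike of the plaque alone.

How it is judged:
At the end, for the whole second after the job is handed in: The plaque lies at rest in the big compartment, carved side up, flat within 2 degrees, its middle within 8 mm of the compartment's centre and no more than 2.5 mm above its height when fully down on the floor, its length along the compartment (horizontal distance between plaque_center and bay below 0.008 m and z of plaque_center in the frame of bay below 0.0105 m and z of rosette in the frame of bay above 0.016 m and angle between plaque's own z axis and vertical between 1.536 and 1.606 rad and angle between the y axis of plaque and the y axis of bay, either way round below 0.08 rad and linear speed of plaque below 0.01 m/s); the robot touches nothing.
It fails at once if the plaque falls over or down: it turns faster than 7 rad/s (as when its free edge falls more than about 20 mm), or moves faster than 0.5 m/s with no finger touching it (angular speed of plaque above 7 rad/s or (linear speed of plaque above 0.5 m/s and contact force between the fingers and plaque below 0.1 N)).
It fails at once if the plain blank is moved more than 15 mm (distance of blank from where it was at the start of the episode above 0.015 m).
It fails at once if the rubbing block is moved more than 15 mm (distance of rubbing_block from where it was at the start of the episode above 0.015 m).
It fails at once if the mallet is moved more than 15 mm (distance of mallet from where it was at the start of the episode above 0.015 m).
It also fails if it takes over 58 s, if anything falls off the work surface, if the arm or the gripper's body presses on something with over 40 N, if the wrist force passes 120 N, or if a joint passes its speed limit or range.

### The arm

A 6-joint arm with a two-finger parallel gripper is mounted at the origin on the work surface. World frame = base frame: x ahead of the robot, y to its left, z up, the work surface at z = 0. Lengths are in m, angles in rad, forces in N, time in s.
With the tool pointing down it reaches from about 0.275 to 0.725 m from the base axis. Payload 5.6 kg.
Tool frame: the origin (TCP) lies midway between the tips of the shut fingers; the grasp point (between the pads) lies 19 mm behind it (arm.pinch_z is the distance from the TCP to the grasp point, in m); z points along the fingers, y is the line along which they close (so a half turn about z gives the same grasp; the last joint's range is limited). The gripper opens to 85 mm and grips with 20 to 120 N. Pads are 22 mm wide; open, the fingers measure 114 mm over their backs; the gripper's body (76 mm by 85 mm) begins 54 mm behind the grasp point. The pads swing forward as they close: fully open they stand 13 mm farther back than shut.
Start: joints at [-0.841, 0.255, 0.108, 0, -1.424, -0.285], TCP at [0.237, -0.496, 0.231] pointing down, gripper open.
Joint ranges: [-2.95, 2.95], [-1.21, 1.97], [-1.09, 1.5], [-2.87, 1.71], [-2.94, -0.07], [-3.05, 3.05]. Speed limits (rad/s): [2.57, 2.57, 3.14, 3.14, 3.14, 3.14].

### API

Orientations are given as a unit quaternion [x, y, z, w].
In Python, from plant import arm gives the robot as it stands.
- The arm moves only by the shell command python3 -m inch 'ROWS' [FORCE]. ROWS is JSON, a list of rows, each a list of 3 entries, a list of its own where there are three numbers: the opening, from 0 (shut) to 1 (fully open), then the shift along the tool's x, y, z in cm, then the turn, a rotation vector about the tool's x, y, z in degrees. A call has 1 to 5 rows; each row is the pose to reach, as a shift and turn from the pose commanded when the call began, along the tool's axes at that moment; what a row does not reach only later rows make up. A row lasts 1/8 s, in which the tool goes at most 62.5 mm and 10.7 degrees, less where a joint would pass 70% of its speed; a pose out of reach is approached as far as the arm can. A call with a gripper value outside its range is refused whole. The fingers move at their own pace and stop on an object; FORCE is the grip in N (left out, the last holds). Time passes only in rows, so rows that repeat a pose let the fingers close. It gives the time, the measured TCP pose, the force, the opening and the grip force at its end, in the units of the state.
- arm.sense(): the state, without advancing time (a new reading comes with each control period).
- arm.grab_frame(name): name is "scene" or "top"; returns a dict with "image" (384x512x3 uint8, blue, green, red), "depth" (384x512 float32, m along the optical axis (not along the pixel's ray), 0 where there is no reading), "K" (3x3 intrinsics, pixels), "k1" (the pictures are not rectified: a ray, as slopes to the right and down, at radius r is drawn at 1 + k1 r^2 times it, then the intrinsics apply), "R" (3x3) and "t" (3): a world point X has camera coordinates R X + t. Camera axes: x right, y down, z forward; pixel columns grow to the right and rows downward; lengths in m; the calibration is good to about 2 mm. A picture is of the moment at which its call begins.
- arm.sign_off(): hands the job in; it is judged then, once.
The state is a dict: "clock": time; "joint_pos": joint angles; "dq": joint speeds; "joint_torque": joint torques, N m; "ee_pos": TCP position; "orientation": TCP orientation; "contact_force": force on the tool from outside, world axes, zero at the start; "torque": the same for the moment, N m; "grip_width": finger opening in m; "grasp_force": force on a finger pad.
Only numpy, scipy, OpenCV 4.12 (cv2) and the standard library are available. Lean on these libraries where they do the work, as an engineer would, in place of code of your own. Each camera call takes 0.05 s, during which the arm holds its last target. There are 200 camera calls.

## Working session

There is one attempt and no reset: what is moved stays moved. The work goes in short steps, Python scripts to look and compute and a shell command to move; the robot and the scene stay as the last step left them, time stands still between calls to the robot, and variables do not carry over. Pictures are saved under pics/ and viewed, at most 10 in all, crops included, and the job is handed in when it is done.

```bash
mkdir -p pics; ls
cat > h.py <<'E'
import numpy as np, cv2, pickle
from plant import arm
def shot(n,tag):
    f=arm.grab_frame(n); cv2.imwrite(f'pics/{tag}.png',f['image']); pickle.dump(f,open(f'{tag}.pkl','wb')); return f
def load(tag): return pickle.load(open(f'{tag}.pkl','rb'))
def px(f,u,v,z=None,d=None):
    "pixel to world: by plane height z, or depth"
    K=f['K']; s=cv2.undistortPoints(np.array([[[u,v]]],float),K,np.array([f['k1'],0,0,0,0.]))[0,0]
    r=np.array([s[0],s[1],1.]); R=np.array(f['R']);t=np.array(f['t'])
    o=-R.T@t; w=R.T@r
    if z is not None: return o+w*(z-o[2])/w[2]
    if d is None: d=f['depth'][int(round(v)),int(round(u))]
    return o+w*d
def cloud(f):
    K=f['K'];h,w=f['depth'].shape;u,v=np.meshgrid(np.arange(w),np.arange(h))
    s=cv2.undistortPoints(np.stack([u,v],-1).reshape(-1,1,2).astype(float),K,np.array([f['k1'],0,0,0,0.])).reshape(h,w,2)
    c=np.dstack([s,np.ones((h,w))])*f['depth'][...,None]
    return (c-np.array(f['t']))@np.array(f['R'])
E
python3 - <<'E'
from h import *
a=shot('scene','s0');b=shot('top','t0')
print(a['K'],a['k1'],(-a['R'].T@a['t']),(-b['R'].T@b['t']),b['k1']);print(arm.sense(),arm.pinch_z)
cv2.imwrite('pics/both.png',cv2.resize(np.hstack([a['image'],b['image']]),(800,300)))
E
```

```text
pics
[[474.84453274   0.         256.36934265]
 [  0.         474.84453274 195.71732019]
 [  0.           0.           1.        ]] -0.03973793447606486 [1.32085733 0.22465104 0.85399607] [0.49496951 0.00948991 0.93619027] -0.06129899072317776
{'clock': 0.1, 'joint_pos': array([-8.41343284e-01,  2.55682883e-01,  1.07167298e-01, -4.12052334e-04,
       -1.42393559e+00, -2.84610569e-01]), 'dq': array([ 0.00050293, -0.00135685,  0.00240018,  0.00393986, -0.0013333 ,
       -0.00102545]), 'joint_torque': array([-3.75203716e-03, -3.87604773e+01,  2.38472754e+01,  5.37776962e+00,
       -3.76918906e-03, -2.60508961e-05]), 'ee_pos': array([ 0.23653586, -0.49605098,  0.23050361]), 'orientation': array([-2.20562210e-01,  9.75372537e-01,  8.22280937e-04, -2.23639836e-04]), 'contact_force': array([ 0.20003308, -0.46787418, -1.02520799]), 'torque': array([-0.04434359,  0.02770776, -0.04260384]), 'grasp_force': 0.0, 'grip_width': 0.08529963527220547} 0.0187
```

View pics/s0.png

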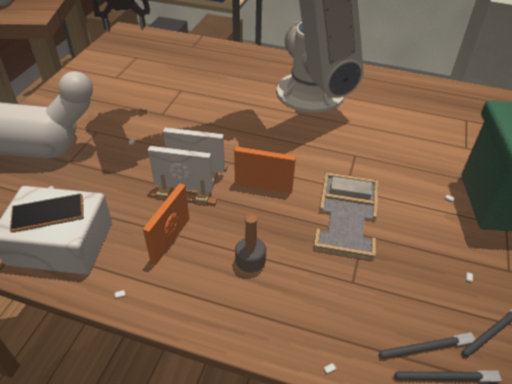

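View pics/t0.png

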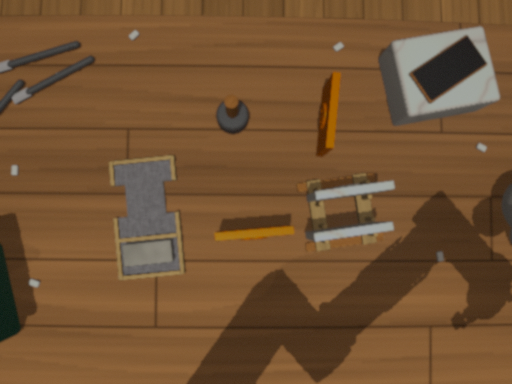

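Pictures: in the scene view the tray is at (348,215), with its small compartment toward the robot, and the mallet is at (250,250).

Plaque candidates in the scene view:
- White slab, front slot (182,172), with a round relief.
- White slab, rear slot (205,150), which looks plain.
- Orange slab (167,222), with a rosette; a look-alike.
- Orange slab (265,170), plain.

The front white one fits: white stone, rosette, in the rack. I'll confirm this in a crop.

Run:
```python
from h import *
a=load('s0');b=load('t0')
cv2.imwrite('pics/c1.png',np.hstack([cv2.resize(a['image'][115:215,130:230],(500,500),interpolation=2),cv2.resize(a['image'][165:265,300:390],(300,333),interpolation=2) if 0 else np.zeros((500,1,3),np.uint8)]))
P=cloud(b);Pa=cloud(a)
hsv=cv2.cvtColor(b['image'],cv2.COLOR_BGR2HSV)
# slabs: top view points z .10-.15
for n,(u0,u1,v0,v1) in dict(plaque=(305,405,170,205),blank=(305,405,215,248)).items():
    p=P[v0:v1,u0:u1].reshape(-1,3);q=p[(p[:,2]>.125)&(p[:,2]<.145)]
    r=cv2.minAreaRect((q[:,:2]*1000).astype(np.float32));print(n,len(q),q.mean(0),r,np.median(q[:,2]))
# plaque face from scene
p=Pa[150:192,150:212].reshape(-1,3);q=p[(p[:,2]>.08)&(p[:,2]<.13)];print('face',len(q),np.median(q,0))
# tray
for tag,f,P_ in(('t',b,P),('s',a,Pa)):
    pass
p=P[145:290,100:195].reshape(-1,3);q=p[(p[:,2]>.015)&(p[:,2]<.0235)]
print('tray',len(q),cv2.minAreaRect((q[:,:2]*1000).astype(np.float32)),q.mean(0))
for uv in [(110,163),(174,156),(184,272),(120,278),(115,238),(181,233)]: print(uv,px(b,*uv,z=.019).round(4),px(b,*uv).round(4))
print('mallet',px(b,232,117,z=.056),'or',px(b,215,238,z=.11),px(b,294,230,z=.11))
print([x for x in dir(arm) if x[0]!='_'])
```

```text
plaque 690 [ 0.55272523 -0.19911066  0.13316975] ((552.9210815429688, -199.79788208007812), (16.1212158203125, 148.79238891601562), 8.151202201843262) 0.13328172340849892
blank 707 [ 0.47740913 -0.19654857  0.1331661 ] ((477.4035949707031, -197.5521240234375), (16.206933975219727, 150.24073791503906), 8.303309440612793) 0.1332082386441192
face 1115 [ 0.56220192 -0.18762303  0.10543243]
tray 1457 ((501.6252136230469, 209.9434051513672), (249.69329833984375, 139.98699951171875), 6.303267478942871) [0.48667103 0.20856783 0.01923779]
(110, 163) [0.6143 0.2876 0.019 ] [0.6145 0.2881 0.0172]
(174, 156) [0.6301 0.1527 0.019 ] [0.6318 0.1545 0.0076]
(184, 272) [0.3874 0.1281 0.019 ] [0.3874 0.1281 0.0192]
(120, 278) [0.3738 0.2613 0.019 ] [0.374  0.261  0.0199]
(115, 238) [0.4568 0.2733 0.019 ] [0.4569 0.2729 0.0201]
(181, 233) [0.4684 0.1354 0.019 ] [0.4681 0.1365 0.0114]
mallet [0.70599055 0.03036164 0.056     ] or [0.46204634 0.05890835 0.11      ] [ 0.47793445 -0.09016042  0.11      ]
['PlanningError', 'grab_frame', 'pinch_z', 'sense', 'sign_off']
```

View pics/c1.png

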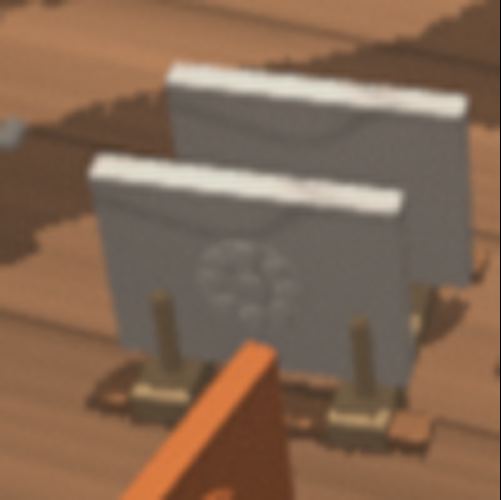

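The front white slab, top edge from (317,196) to (394,186) in the top view, carries the rosette facing +x, so it is the plaque. The rear one is plain. I'll add a helper that works out moves, then go to hover over the plaque.

```bash
cat >> h.py <<'E'
from scipy.spatial.transform import Rotation as Ro
import json
def log():
    s=arm.sense(); open('log.jsonl','a').write(json.dumps([s['joint_pos'].tolist(),s['ee_pos'].tolist(),s['orientation'].tolist()])+'\n'); return s
def go(p,ydir,zdir):
    s=log(); R=Ro.from_quat(s['orientation']); z=np.array(zdir,float);z/=np.linalg.norm(z)
    y=np.array(ydir,float); y-=z*(y@z); y/=np.linalg.norm(y); T=Ro.from_matrix(np.c_[np.cross(y,z),y,z])
    print('t',s['clock'],'shift cm',(R.inv().apply(np.array(p)-s['ee_pos'])*100).round(2),'turn',(R.inv()*T).as_rotvec(True).round(1),'pos',s['ee_pos'].round(4),'q',s['joint_pos'].round(2),'F',s['contact_force'].round(1),'w',round(s['grip_width'],4),'gf',round(s['grasp_force'],1))
a=np.radians(8.15); YP=(-np.cos(a),-np.sin(a),0)
E
python3 -c "
from h import *
go((.5529,-.1995,.2),YP,(0,0,-1))"
python3 -m inch '[[0.5,[-41,13,2.5],[0,0,-72.7]],[0.5,[-41,13,2.5],[0,0,-72.7]],[0.5,[-41,13,2.5],[0,0,-72.7]],[0.5,[-41,13,2.5],[0,0,-72.7]],[0.5,[-41,13,2.5],[0,0,-72.7]]]' 100
python3 -c "
from h import *
go((.5529,-.1995,.2),YP,(0,0,-1))"
```

```text
t 0.1 shift cm [-41.32  13.15   3.07] turn [  0.1   0.1 -72.7] pos [ 0.2365 -0.4961  0.2305] q [-0.84  0.26  0.11 -0.   -1.42 -0.28] F [ 0.2 -0.5 -1. ] w 0.0853 gf 0.0
clock: 0.72
ee_pos: [0.4656, -0.2816, 0.2128]
orientation: [-0.64, 0.769, 0.0, -0.0]
contact_force: [0.7, -1.2, 0.6]
grip_width: 0.0428
grasp_force: 0.0
t 0.725 shift cm [-9.66 -7.1   1.27] turn [  0.    0.  -18.6] pos [ 0.4656 -0.2816  0.2128] q [-0.26  0.25  0.05 -0.   -1.38  0.07] F [ 0.7 -1.2  0.6] w 0.0428 gf 0.0
```

```bash
python3 -m inch '[[0.5,[-9.66,-7.1,1.3],[0,0,-18.6]],[0.5,[-9.66,-7.1,1.3],[0,0,-18.6]],[0.5,[-9.66,-7.1,1.3],[0,0,-18.6]],[0.5,[-9.66,-7.1,1.3],[0,0,-18.6]]]'
python3 -c "
from h import *
go((.5529,-.1995,.115),YP,(0,0,-1))"
```

```text
clock: 1.23
ee_pos: [0.5521, -0.2017, 0.1997]
orientation: [0.754, -0.657, -0.0, 0.0]
contact_force: [0.1, 0.2, 0.5]
grip_width: 0.0426
grasp_force: 0.0
t 1.225 shift cm [-0.21 -0.11  8.47] turn [ 0.1  0.  -0.4] pos [ 0.5521 -0.2017  0.1997] q [-0.08  0.34  0.15  0.   -1.38  0.22] F [0.1 0.2 0.5] w 0.0426 gf 0.0
```

```bash
python3 -m inch '[[0.5,[-0.2,-0.1,4],[0,0,-0.4]],[0.5,[-0.2,-0.1,7],[0,0,-0.4]],[0.5,[-0.2,-0.1,8.5],[0,0,-0.4]],[0.5,[-0.2,-0.1,8.5],[0,0,-0.4]]]'
python3 -m inch '[[0.1,[0,0,0],[0,0,0]],[0.1,[0,0,0],[0,0,0]],[0.1,[0,0,0],[0,0,0]],[0.1,[0,0,0],[0,0,0]]]' 110
python3 -c "
from h import *
shot('scene','s1');go((.5529,-.1995,.115),YP,(0,0,-1))
f=load('s1');cv2.imwrite('pics/c2.png',cv2.resize(f['image'][40:240,110:310],(600,600),interpolation=2))"
```

```text
clock: 1.72
ee_pos: [0.5523, -0.2004, 0.1149]
orientation: [0.755, -0.655, -0.0, 0.0]
contact_force: [0.7, -0.3, -0.3]
grip_width: 0.0427
grasp_force: 0.0
clock: 2.22
ee_pos: [0.5539, -0.2001, 0.1171]
orientation: [0.756, -0.655, 0.001, -0.0]
contact_force: [-1.7, -0.6, 6.0]
grip_width: 0.0133
grasp_force: 108.6
t 2.275 shift cm [-0.08  0.09  0.21] turn [-0.2 -0.1  0.1] pos [ 0.5539 -0.2002  0.1171] q [-0.08  0.39 -0.    0.   -1.18  0.22] F [-1.1 -0.2  5.8] w 0.0132 gf 108.6
```

View pics/c2.png

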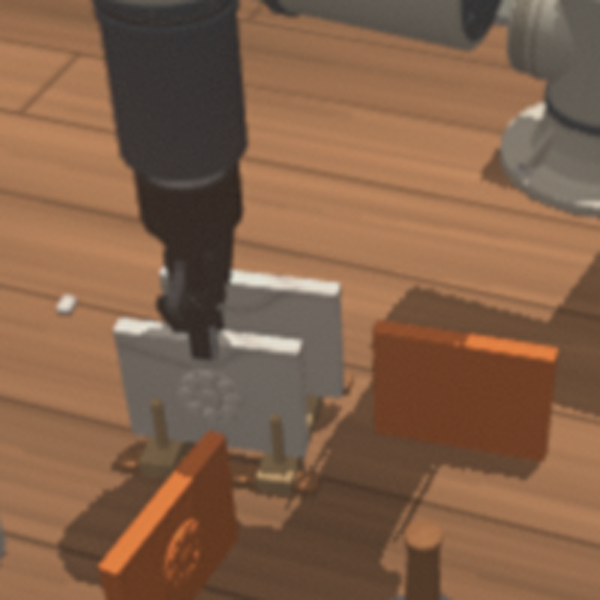

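The fingers grip the plaque's top edge at crop pixel (205,345), with the rosette below them. Lifting now.

```bash
python3 -m inch '[[0.1,[0,0,-1],[0,0,0]],[0.1,[0,0,-3],[0,0,0]],[0.1,[0,0,-6],[0,0,0]],[0.1,[0,0,-10],[0,0,0]],[0.1,[0,0,-14],[0,0,0]]]'
python3 -m inch '[[0.1,[0,0,-4],[0,0,0]],[0.1,[0,0,-6],[10,0,0]],[0.1,[0,0,-6],[20,0,0]],[0.1,[0,0,-6],[30,0,0]],[0.1,[0,0,-6],[30,0,0]]]'
python3 -c "
from h import *
go((.5529,-.1995,.115),YP,(0,0,-1))
R=Ro.from_quat(arm.sense()['orientation']).as_matrix();print(R.round(2))"
```

```text
clock: 2.9
ee_pos: [0.5523, -0.1991, 0.2552]
orientation: [0.756, -0.655, -0.002, 0.0]
contact_force: [0.7, 1.3, -6.1]
grip_width: 0.0134
grasp_force: 108.1
clock: 3.52
ee_pos: [0.548, -0.199, 0.3115]
orientation: [0.73, -0.634, 0.166, -0.195]
contact_force: [0.1, -0.0, -7.1]
grip_width: 0.0134
grasp_force: 108.8
t 3.525 shift cm [ 0.2   9.3  17.32] turn [-29.6   0.2  -0.1] pos [ 0.548  -0.199   0.3115] q [-0.19  0.01 -0.02 -0.19 -1.05  0.38] F [ 0.1 -0.  -7.1] w 0.0134 gf 108.8
[[ 0.14 -0.86  0.49]
 [-0.99 -0.12  0.07]
 [-0.   -0.49 -0.87]]
```

```bash
cat > kin.py <<'E'
from h import *
from scipy.optimize import least_squares
Rx=lambda a:Ro.from_euler('x',a).as_matrix(); Ry=lambda a:Ro.from_euler('y',a).as_matrix(); Rz=lambda a:Ro.from_euler('z',a).as_matrix()
def fk(p,q,s4,s6):
    a1,d1,a2,a3,L,Lt,b,c6=p
    A=Rz(q[0]+b); B=A@Ry(q[1]); C=B@Ry(-q[2])
    w=A@[a1,0,d1]+B@[0,0,a2]+C@[L,0,a3]
    D=C@Rx(s4*q[3])@Ry(-q[4])
    return w+D@[Lt,0,0], D@Rx(s6*q[5]+c6)@np.array([[0,0,1],[0,1,0],[-1,0,0.]]), w
def fit():
    S=[json.loads(l) for l in open('log.jsonl')]; best=None
    for s4 in(1,-1):
     for s6 in(1,-1):
      for c0 in(0,1.57,3.14,-1.57):
        def res(p):
            r=[]
            for q,x,o in S:
                y,R,_=fk(p,q,s4,s6); r+=list(y-x)+list(.3*(R-Ro.from_quat(o).as_matrix()).ravel())
            return np.r_[r,(p[:6]-[0,.3,.3,0,.3,.22])*1e-3]
        k=least_squares(res,[0,.3,.3,0,.3,.22,-.285,c0])
        if best is None or k.cost<best[0]: best=(k.cost,k.x,s4,s6)
    return best
if __name__=='__main__':
    b=fit();print(b,len(open('log.jsonl').readlines()))
    for l in open('log.jsonl'):
        q,x,o=json.loads(l);y,R,_=fk(b[1],q,*b[2:]);print((1000*(y-x)).round(1),Ro.from_matrix(R.T@Ro.from_quat(o).as_matrix()).magnitude())
E
python3 kin.py
```

```text
(np.float64(0.001903108883499621), array([ 0.07895856,  0.10673272,  0.48020727,  0.01380389,  0.35060276,
        0.30911564, -0.26166941,  4.45747793]), -1, -1) 5
[11.   6.4 -6.5] 0.00677259670511975
[ 7.2 12.2 -4.4] 0.006760144639592096
[-0.9  2.9 -3.5] 0.006764524753703718
[2.2 1.5 5.6] 0.006805921508334257
[-3.3 -8.6  8.8] 0.13191975396122801
```

```bash
sed -i 's/a1,d1,a2,a3,L,Lt,b,c6=p/a1,d1,a2,a3,L,Lt,b,c6,ly=p/; s/\[a1,0,d1\]/[a1,ly,d1]/; s/-.285,c0\]/0,c0,-.15]/' kin.py; python3 kin.py
```

```text
(np.float64(0.00014578945079628182), array([ 6.70804504e-02,  1.43687445e-01,  4.46138662e-01,  2.84410728e-02,
        3.47722994e-01,  3.28662220e-01,  3.58340005e-03,  4.71587864e+00,
       -1.54723033e-01]), -1, -1) 5
[ 1.5  0.6 -7.2] 9.393095458787201e-05
[ 3.   0.8 -5.1] 9.376170331727932e-05
[-3.7  2.  -3.2] 9.382123810116764e-05
[1.1 1.7 6.1] 9.438394325014082e-05
[-1.5 -6.4  9.4] 0.0018110031693177632
```

```bash
L='from h import *; log()'
python3 -m inch '[[0.1,[0,0,0],[10,0,0]],[0.1,[0,0,0],[20,0,0]],[0.1,[0,0,0],[30,0,0]],[0.1,[0,0,0],[30,0,0]]]'; python3 -c "$L"
python3 -m inch '[[0.1,[-3,0,0],[0,9,5]],[0.1,[-6,0,0],[0,18,10]],[0.1,[-10,0,0],[0,27,15]],[0.1,[-10,0,0],[0,27,15]]]'; python3 -c "$L"
python3 -m inch '[[0.1,[-3,0,-3],[0,-9,8]],[0.1,[-6,0,-6],[0,-18,16]],[0.1,[-8,0,-6],[0,-18,16]]]'; python3 -c "$L"
sed -i 's/b,c6,ly=p/b,c6,ly,l3,l4,l5=p/; s/C@\[L,0,a3\]/C@[L,l3,a3]/; s/return w+D@\[Lt,0,0\]/w=w+C@Rx(s4*q[3])@[0,l4,0]; return w+D@[Lt,0,l5]/; s/0,c0,-.15\]/0,c0,-.1,0,0,0]/; s/\],(p\[:6\]/,(p[:6]/; s/np.r_\[r,/np.r_[r,p[8:]*1e-4,/' kin.py; python3 kin.py; tail -1 log.jsonl
```

```text
clock: 4.03
ee_pos: [0.5517, -0.1995, 0.3122]
orientation: [0.655, -0.568, 0.325, -0.378]
contact_force: [-1.5, -0.1, -6.9]
grip_width: 0.013
grasp_force: 109.3
clock: 4.53
ee_pos: [0.4641, -0.3111, 0.2752]
orientation: [-0.566, 0.716, -0.342, 0.223]
contact_force: [-1.2, -2.2, -7.3]
grip_width: 0.0134
grasp_force: 109.3
clock: 4.9
ee_pos: [0.4437, -0.2178, 0.3156]
orientation: [-0.51, 0.74, -0.218, 0.382]
contact_force: [-2.0, -1.2, -8.9]
grip_width: 0.0133
grasp_force: 109.6
(np.float64(5.1171229175156433e-08), array([ 1.00454429e-06,  1.48201535e-01,  5.20698479e-01, -7.18930336e-07,
        4.00799379e-01,  3.62099412e-01,  2.22748827e-07, -1.57079614e+00,
       -1.43274915e-07, -1.06793078e-07, -1.54399765e-01,  2.53918748e-08]), -1, -1) 8
[0. 0. 0.] 3.754217860327761e-08
[-0.  0.  0.] 3.754078305943803e-08
[-0.  0.  0.] 3.7541273615622636e-08
[-0.  0.  0.] 3.7545926994256836e-08
[ 0. -0. -0.] 1.104559678515468e-07
[-0. -0. -0.] 2.0596197228621133e-07
[0. 0. 0.] 1.7016290709386623e-07
[ 0. -0. -0.] 1.8249802989510238e-07
[[-0.5644919522665844, -0.25775599662503795, -0.2991635007139923, -0.6835318683795808, -0.8585872041240407, 0.475791201664597], [0.4436559689873629, -0.21775419405719224, 0.3155602990222475], [-0.5095975723735695, 0.7396099279791643, -0.21756695606715346, 0.3820367630127938]]
```

```bash
cat > ik.py <<'E'
from kin import *
PK=np.array([0,.148201535,.520698479,0,.400799379,.362099412,0,-np.pi/2,0,0,-.154399765,0]); S=(-1,-1)
lo=np.array([-2.95,-1.21,-1.09,-2.87,-2.94,-3.05]);hi=np.array([2.95,1.97,1.5,1.71,-.07,3.05])
def ik(p,R,q0=None,n=30):
    rng=np.random.default_rng(0);out=[]
    for i in range(n):
        s=q0 if (i==0 and q0 is not None) else rng.uniform(lo,hi)
        k=least_squares(lambda q:np.r_[fk(PK,q,*S)[0]-p,.3*(fk(PK,q,*S)[1]-R).ravel()],s,bounds=(lo-1e-6,hi+1e-6))
        if k.cost<1e-7 and not any(np.abs(k.x-o).max()<.02 for o in out): out.append(k.x)
    return out
BAY=np.array([.5404,.2142,.010]); TH=np.radians(6.3); TX=np.array([-np.sin(TH),np.cos(TH),0])
def pose(sgn,tilt,lift=0,off=0,deep=.016):
    "tool pose holding the slab at tilt deg, far edge at its place on the felt (+lift up, +off along u)"
    u=sgn*TX;a=np.radians(tilt);z=np.cos(a)*u-np.sin(a)*np.array([0,0,1]);n=np.cos(a)*np.array([0,0,1])+np.sin(a)*u
    p=BAY+u*(.0575+off)+[0,0,lift]+.008*n-z*(.115-deep); y=-n
    return p,np.c_[np.cross(y,z),y,z]
def gop(p,R): go(p,R[:,1],R[:,2])
E
python3 - <<'E'
from ik import *
for sgn in(1,-1):
  for t in(10,20,35,60):
    p,R=pose(sgn,t)
    for q in ik(p,R):
        w=fk(PK,q,*S)[2];C=Rz(q[0])@Ry(q[1])@[0,0,PK[2]]+[0,0,PK[1]]
        print(sgn,t,p.round(3),'q',q.round(2),'wrist',w.round(3),'elbow',C.round(3),'margin',np.minimum(q-lo,hi-q).min().round(2))
E
```

```text
1 10 [0.545 0.176 0.035] q [-0.21  0.9   0.17 -1.22 -1.69  2.35] wrist [ 0.584 -0.179  0.098] elbow [ 0.398 -0.085  0.474] margin 0.7
1 20 [0.544 0.182 0.051] q [-0.15  0.76  0.13 -1.14 -1.57  2.25] wrist [ 0.581 -0.157  0.175] elbow [ 0.354 -0.055  0.526] margin 0.8
1 35 [0.542 0.195 0.073] q [-0.02  0.58  0.08 -0.97 -1.39  2.05] wrist [ 0.575 -0.1    0.281] elbow [ 0.285 -0.006  0.584] margin 1.0
1 60 [0.539 0.229 0.1  ] q [ 0.32  0.39  0.04 -0.56 -1.16  1.57] wrist [0.559 0.049 0.413] elbow [0.188 0.063 0.63 ] margin 1.09
-1 10 [0.536 0.253 0.035] q [ 1.04  1.12  0.15  0.67 -1.88 -2.78] wrist [0.497 0.607 0.098] elbow [0.238 0.405 0.374] margin 0.27
-1 20 [0.537 0.247 0.051] q [ 1.03  1.    0.1   0.62 -1.77 -2.74] wrist [0.499 0.585 0.175] elbow [0.226 0.374 0.431] margin 0.31
-1 35 [0.538 0.233 0.073] q [ 0.99  0.81  0.03  0.55 -1.61 -2.67] wrist [0.506 0.528 0.281] elbow [0.208 0.316 0.506] margin 0.38
-1 60 [0.542 0.199 0.1  ] q [ 0.85  0.54 -0.07  0.39 -1.35 -2.47] wrist [0.522 0.379 0.413] elbow [0.176 0.201 0.595] margin 0.58
```

Run:
```python
from ik import *
P=np.vstack([cloud(load('s0')).reshape(-1,3),cloud(load('t0')).reshape(-1,3)])
P=P[(P[:,2]>.03)&(np.linalg.norm(P[:,:2],axis=1)>.25)&(P[:,2]<.35)&(abs(P[:,1])<.9)&(P[:,0]<1)]
b=P[(P[:,1]>.4)];print('box',b.min(0),b.max(0),len(b)); 
c=b[b[:,2]>.05];print('box',np.percentile(c,[1,99],axis=0).round(3))
def seg(a,b,Q):
    t=np.clip(((Q-a)@(b-a))/((b-a)@(b-a)),0,1);return np.linalg.norm(Q-a-t[:,None]*(b-a),axis=1)
for sgn,t in((1,10),(1,20),(-1,10),(-1,15),(-1,20)):
    p,R=pose(sgn,t)
    for q in ik(p,R):
        E=Rz(q[0])@Ry(q[1])@[0,0,PK[2]]+[0,0,PK[1]];C=Rz(q[0])@Ry(q[1]-q[2]);W0=E+C@[PK[4],0,0];W=fk(PK,q,*S)[2]
        for n,a_,b_ in(('fore',E,W0),('wr',W0,W),('tool',W,p-.075*R[:,2])):
            d=seg(a_,b_,P);i=d.argmin();print(sgn,t,n,a_.round(3),b_.round(3),d[i].round(3),P[i].round(3))
```

```text
box [-0.92756619  0.45972173  0.03005586] [0.45977923 0.66512726 0.24365842] 5450
box [[-0.869  0.465  0.051]
 [ 0.451  0.588  0.24 ]]
1 10 fore [ 0.398 -0.085  0.474] [ 0.689 -0.148  0.206] 0.088 [ 0.685 -0.158  0.119]
1 10 wr [ 0.689 -0.148  0.206] [ 0.584 -0.179  0.098] 0.019 [ 0.565 -0.183  0.095]
1 10 tool [ 0.584 -0.179  0.098] [0.553 0.102 0.048] 0.019 [ 0.565 -0.183  0.095]
1 20 fore [ 0.354 -0.055  0.526] [ 0.673 -0.105  0.288] 0.177 [ 0.686 -0.155  0.119]
1 20 wr [ 0.673 -0.105  0.288] [ 0.581 -0.157  0.175] 0.047 [ 0.558 -0.165  0.135]
1 20 tool [ 0.581 -0.157  0.175] [0.552 0.112 0.077] 0.039 [ 0.552 -0.13   0.134]
-1 10 fore [0.238 0.405 0.374] [0.353 0.601 0.044] 0.001 [0.285 0.483 0.24 ]
-1 10 wr [0.353 0.601 0.044] [0.497 0.607 0.098] 0.031 [0.434 0.576 0.061]
-1 10 tool [0.497 0.607 0.098] [0.528 0.326 0.048] 0.056 [0.448 0.546 0.079]
-1 15 fore [0.232 0.391 0.403] [0.354 0.597 0.082] 0.002 [0.293 0.496 0.24 ]
-1 15 wr [0.354 0.597 0.082] [0.498 0.598 0.137] 0.039 [0.438 0.561 0.098]
-1 15 tool [0.498 0.598 0.137] [0.528 0.322 0.063] 0.058 [0.447 0.538 0.118]
-1 20 fore [0.226 0.374 0.431] [0.356 0.59  0.119] 0.002 [0.306 0.504 0.24 ]
-1 20 wr [0.356 0.59  0.119] [0.499 0.585 0.175] 0.043 [0.439 0.548 0.132]
-1 20 tool [0.499 0.585 0.175] [0.529 0.317 0.077] 0.057 [0.45  0.524 0.144]
```

```bash
cat >> ik.py <<'E'
def obst():
    P=np.vstack([cloud(load('s0')).reshape(-1,3),cloud(load('t0')).reshape(-1,3)])
    P=P[(P[:,2]>.025)&(np.linalg.norm(P[:,:2],axis=1)>.25)&(P[:,2]<.35)&(abs(P[:,1])<.9)&(P[:,0]<1)]
    d=np.array([np.cos(.1422),np.sin(.1422)]);r=P[:,:2]-[.553,-.1998]
    return P[~((abs(r@d)<.016)&(abs(r@[-d[1],d[0]])<.085)&(P[:,2]>.075))]
def clear(p,R,Q,q0=None):
    def seg(a,b):
        t=np.clip(((Q-a)@(b-a))/((b-a)@(b-a)),0,1);return np.linalg.norm(Q-a-t[:,None]*(b-a),axis=1)
    for q in ik(p,R,q0,8)[:1]:
        E=Rz(q[0])@Ry(q[1])@[0,0,PK[2]]+[0,0,PK[1]];C=Rz(q[0])@Ry(q[1]-q[2]);W0=E+C@[PK[4],0,0];W=fk(PK,q,*S)[2]
        o=[]
        for a_,b_ in((E,W0),(W0,W),(W,p-.075*R[:,2])):
            d=seg(a_,b_);i=d.argmin();o.append((d[i].round(3),P_(Q[i])))
        print('q',q.round(2),'W',P_(W),o)
P_=lambda x:[float(v) for v in np.round(x,3)]
E
python3 - <<'E'
from ik import *
Q=obst()
for t in(12,15,17,20,25,35): print(t);clear(*pose(1,t),Q,np.array([-.15,.76,.13,-1.14,-1.57,2.25]))
p,R=pose(1,40,lift=.2);print(p);gop(p,R)
E
```

```text
12
q [-0.2   0.87  0.16 -1.21 -1.66  2.33] W [0.583, -0.175, 0.114] [(np.float64(0.105), [0.685, -0.158, 0.119]), (np.float64(0.035), [0.634, -0.162, 0.117]), (np.float64(0.038), [0.57, -0.207, 0.096])]
15
q [-0.19  0.83  0.14 -1.18 -1.63  2.3 ] W [0.583, -0.169, 0.137] [(np.float64(0.132), [0.685, -0.158, 0.119]), (np.float64(0.051), [0.634, -0.162, 0.117]), (np.float64(0.055), [0.634, -0.162, 0.117])]
17
q [-0.17  0.8   0.14 -1.16 -1.6   2.28] W [0.582, -0.165, 0.152] [(np.float64(0.15), [0.686, -0.155, 0.119]), (np.float64(0.062), [0.634, -0.162, 0.117]), (np.float64(0.062), [0.634, -0.162, 0.117])]
20
q [-0.15  0.76  0.13 -1.14 -1.57  2.25] W [0.581, -0.157, 0.175] [(np.float64(0.177), [0.686, -0.155, 0.119]), (np.float64(0.078), [0.634, -0.162, 0.117]), (np.float64(0.078), [0.636, -0.15, 0.117])]
25
q [-0.12  0.7   0.11 -1.09 -1.51  2.19] W [0.58, -0.141, 0.212] [(np.float64(0.204), [0.705, 0.023, 0.153]), (np.float64(0.111), [0.636, -0.15, 0.117]), (np.float64(0.08), [0.478, 0.056, 0.12])]
35
q [-0.02  0.58  0.08 -0.97 -1.39  2.05] W [0.575, -0.1, 0.281] [(np.float64(0.252), [0.705, 0.023, 0.153]), (np.float64(0.179), [0.473, -0.129, 0.137]), (np.float64(0.088), [0.478, 0.056, 0.12])]
[0.54184806 0.20108359 0.27976433]
t 4.9 shift cm [-39.16  12.94  12.75] turn [-18.3 -72.3 -79.5] pos [ 0.4437 -0.2178  0.3156] q [-0.56 -0.26 -0.3  -0.68 -0.86  0.48] F [-2.  -1.2 -8.9] w 0.0133 gf 109.6
```

```bash
python3 -m inch '[[0.1,[-2,0.7,0],[-1.5,-6,-6.6]],[0.1,[-5,1.6,0.5],[-3,-12,-13.2]],[0.1,[-8,2.6,1],[-4.5,-18,-19.8]],[0.1,[-11.5,3.8,1.5],[-6,-24,-26.4]],[0.1,[-15,5,2.5],[-7.5,-30,-33]]]'
python3 - <<'E'
from ik import *
gop(*pose(1,40,lift=.2))
E
```

```text
clock: 5.52
ee_pos: [0.4622, -0.0614, 0.3116]
orientation: [0.759, -0.457, 0.13, -0.445]
contact_force: [0.7, -0.4, -6.4]
grip_width: 0.0133
grasp_force: 109.7
t 5.525 shift cm [-16.21  -6.98  21.24] turn [-10.4 -42.3 -46.7] pos [ 0.4622 -0.0614  0.3116] q [-0.57 -0.09 -0.14 -0.96 -1.33  1.21] F [ 0.7 -0.4 -6.4] w 0.0133 gf 109.7
```

```bash
python3 -m inch '[[0.1,[-2,-1,3],[-1.5,-6,-6.6]],[0.1,[-5,-2,6],[-3,-12,-13.2]],[0.1,[-8,-3,9.5],[-4.5,-18,-19.8]],[0.1,[-11,-4.5,13.5],[-6,-24,-26.4]],[0.1,[-13,-5.5,17],[-7.5,-30,-33]]]'
python3 - <<'E'
from ik import *
gop(*pose(1,40,lift=.2))
E
```

```text
clock: 6.15
ee_pos: [0.5277, 0.1494, 0.2863]
orientation: [0.891, -0.103, 0.022, -0.442]
contact_force: [0.8, -0.4, -6.6]
grip_width: 0.013
grasp_force: 109.7
t 6.15 shift cm [ 0.37 -2.75  4.63] turn [ -2.9 -12.2 -13.6] pos [0.5277 0.1494 0.2863] q [-0.08  0.19  0.12 -0.92 -1.46  1.52] F [ 0.8 -0.4 -6.6] w 0.013 gf 109.7
```

```bash
python3 -m inch '[[0.1,[0.1,-1,2],[-1.5,-6,-6.8]],[0.1,[0.4,-2.7,4.6],[-2.9,-12.2,-13.6]],[0.1,[0.4,-2.7,4.6],[-2.9,-12.2,-13.6]],[0.1,[0.4,-2.7,4.6],[-2.9,-12.2,-13.6]]]'
python3 - <<'E'
from ik import *
gop(*pose(1,30,lift=.08))
E
```

```text
clock: 6.65
ee_pos: [0.5423, 0.1991, 0.2794]
orientation: [0.905, 0.047, -0.022, -0.423]
contact_force: [-0.4, 0.6, -7.0]
grip_width: 0.0134
grasp_force: 109.7
t 6.65 shift cm [-1.000e-02  1.078e+01  7.830e+00] turn [ 9.9 -0.3 -0.2] pos [0.5423 0.1991 0.2794] q [ 0.04  0.33  0.31 -0.87 -1.6   1.63] F [-0.4  0.6 -7. ] w 0.0134 gf 109.7
```

```bash
python3 -m inch '[[0.1,[0,3.5,2.5],[3,0,0]],[0.1,[0,7,5],[6.5,0,0]],[0.1,[0,10.8,7.8],[9.9,-0.3,-0.2]],[0.1,[0,10.8,7.8],[9.9,-0.3,-0.2]]]'
python3 - <<'E'
from ik import *
a=shot('scene','s2');b=shot('top','t2')
gop(*pose(1,20,lift=.02,off=-.002))
cv2.imwrite('pics/c3.png',np.hstack([cv2.resize(a['image'][120:290,250:420],(400,400),interpolation=2),cv2.resize(b['image'][130:300,60:230],(400,400),interpolation=2)]))
# slab pose from clouds: plane fit of face
s=arm.sense();R=Ro.from_quat(s['orientation'])
for f in(a,b):
    P=cloud(f).reshape(-1,3);L=R.inv().apply(P-s['ee_pos'])*1000
    m=(abs(L[:,0])<73)&(L[:,2]>16)&(L[:,2]<94)&(L[:,1]<-2)&(L[:,1]>-25)&(np.hypot(L[:,0],L[:,2]-41.5)>30)
    q=L[m]; A=np.c_[q[:,0],q[:,2],np.ones(len(q))]; c=np.linalg.lstsq(A,q[:,1],rcond=None)[0]
    print('n',len(q),'slopes deg',np.degrees(c[:2]).round(2),'y at0',c[2].round(2))
    m=(L[:,0]>-110)&(L[:,0]<110)&(L[:,2]>-40)&(L[:,2]<130)&(L[:,1]<-4)&(L[:,1]>-12); q=L[m]
    print('rect',cv2.minAreaRect(q[:,[0,2]].astype(np.float32)), np.percentile(q,[1,99],axis=0).round(1).tolist())
E
```

```text
clock: 7.15
ee_pos: [0.5414, 0.1884, 0.1423]
orientation: [0.864, 0.043, -0.031, -0.5]
contact_force: [0.1, -0.9, -6.1]
grip_width: 0.0131
grasp_force: 110.0
t 7.25 shift cm [-0.12  7.18  2.98] turn [ 9.9 -0.2  0.1] pos [0.5442 0.1897 0.1485] q [-0.07  0.52  0.15 -1.02 -1.53  1.99] F [ 0.9 -0.8 -4.9] w 0.0132 gf 110.0
n 479 slopes deg [0.38 0.3 ] y at0 -3.26
rect ((-9.092231750488281, 27.458980560302734), (124.43353271484375, 141.88531494140625), 80.64783477783203) [[-72.7, -11.3, -35.4], [31.5, -4.1, 88.2]]
n 1773 slopes deg [0.28 0.35] y at0 -5.43
rect ((-1.03594970703125, 34.5504150390625), (148.61209106445312, 125.32352447509766), 0.17883524298667908) [[-73.8, -11.3, -17.3], [71.3, -4.1, 94.5]]
```

View pics/c3.png

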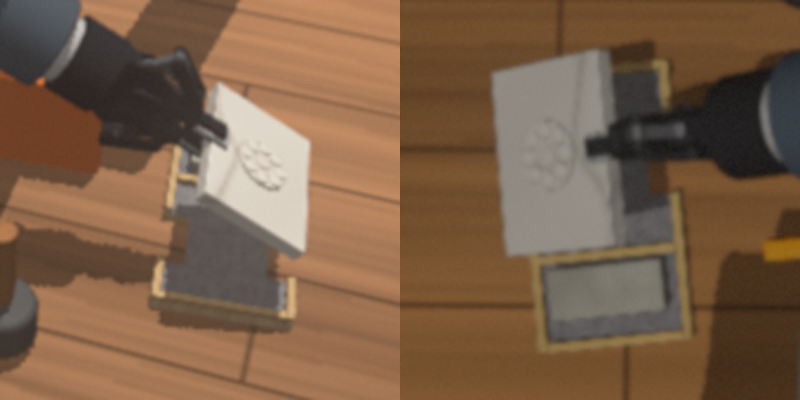

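The plaque hangs over the tray with the rosette up, at crop pixel (265,160) in the scene view and (550,155) in the top view. The arm was still settling, so I'll measure again.

```bash
python3 -m inch '[[0.1,[-0.1,3.5,1.5],[5,0,0]],[0.1,[-0.1,5,2],[9.9,-0.2,0.1]],[0.1,[-0.1,5,2],[9.9,-0.2,0.1]],[0.1,[-0.1,5,2],[9.9,-0.2,0.1]],[0.1,[-0.1,5,2],[9.9,-0.2,0.1]]]'
cat > meas.py <<'E'
from ik import *
s0=arm.sense();a=shot('scene','s3');b=shot('top','t3');s=arm.sense();R=Ro.from_quat(s['orientation'])
print('drift mm',((s['ee_pos']-s0['ee_pos'])*1000).round(2))
gop(*pose(1,20,lift=0,off=-.002))
for f in(a,b):
    P=cloud(f).reshape(-1,3);L=R.inv().apply(P-s['ee_pos'])*1000
    m=(abs(L[:,0])<73)&(L[:,2]>16)&(L[:,2]<90)&(L[:,1]<-2)&(L[:,1]>-25)&(np.hypot(L[:,0],L[:,2]-41.5)>30)
    q=L[m]; c=np.linalg.lstsq(np.c_[q[:,0],q[:,2],np.ones(len(q))],q[:,1],rcond=None)[0]
    print('n',len(q),'slopes deg',np.degrees(c[:2]).round(2),'y at0',c[2].round(2))
    m=(abs(L[:,0])<90)&(L[:,2]>5)&(L[:,2]<110)&(abs(L[:,1]-c[2]-c[0]*L[:,0]-c[1]*L[:,2])<2.5); q=L[m]
    print('rect',cv2.minAreaRect(q[:,[0,2]].astype(np.float32)), np.percentile(q,[.5,99.5],axis=0).round(1).tolist())
E
python3 meas.py
```

```text
clock: 7.88
ee_pos: [0.5441, 0.1835, 0.097]
orientation: [0.818, 0.047, -0.03, -0.572]
contact_force: [0.4, 0.6, -6.1]
grip_width: 0.0134
grasp_force: 110.2
drift mm [-0.57  0.01 -0.84]
t 7.975 shift cm [0.01 4.34 1.16] turn [0.  0.1 0.2] pos [0.5436 0.1835 0.0962] q [-0.15  0.69  0.13 -1.14 -1.6   2.18] F [ 0.6  0.5 -7.6] w 0.0132 gf 110.2
n 989 slopes deg [0.15 0.64] y at0 -9.19
rect ((1.4774703979492188, 52.055091857910156), (153.78250122070312, 94.05220031738281), 0.0020773308351635933) [[-74.0, -11.2, 5.4], [76.8, -6.0, 97.5]]
n 1787 slopes deg [-0.11  0.27] y at0 -8.12
rect ((0.433685302734375, 52.036460876464844), (148.7225799560547, 94.03865814208984), 0.07430561631917953) [[-73.3, -10.4, 5.3], [73.9, -5.4, 97.6]]
```

Run:
```python
from ik import *
th=np.radians(6.3);ex=np.array([np.cos(th),np.sin(th)]);ey=np.array([-np.sin(th),np.cos(th)])
for tag in('t0','s0'):
    P=cloud(load(tag)).reshape(-1,3);r=P[:,:2]-BAY[:2];a=r@ex*1000;c=r@ey*1000
    m=(a>-185)&(a<100)&(abs(c)<85)&(P[:,2]>.014)&(P[:,2]<.0225)
    # far-x end rim and side rims: fit medians in strips
    def med(k,v): return (round(float(np.median(v[k])),1),int(k.sum())) if k.sum() else None
    print(tag,'+x end',med(m&(a>70)&(abs(c)<55),a),'mid wall',med(m&(a<-70)&(a>-95)&(abs(c)<50),a),
     '+c rim',med(m&(c>55)&(a>40)&(a<75),c),med(m&(c>55)&(a<-40)&(a>-70),c),'-c rim',med(m&(c<-55)&(a>40)&(a<75),c),med(m&(c<-55)&(a<-40)&(a>-70),c))
```

```text
t0 +x end (80.6, 213) mid wall (-81.5, 197) +c rim (63.8, 74) (64.5, 63) -c rim (-65.9, 66) (-66.4, 58)
s0 +x end (83.1, 203) mid wall (-83.9, 238) +c rim (64.9, 46) (64.8, 31) -c rim (-64.3, 44) (-64.1, 29)
```

```bash
python3 -m inch '[[0.1,[-0.1,1.5,0.4],[0,0,0]],[0.1,[-0.1,3,0.8],[0,0,0]],[0.1,[-0.1,3.7,1],[0,0,0]],[0.1,[-0.1,3.7,1],[0,0,0]]]' 
python3 meas.py
python3 -c "
from h import *
a=load('s3');b=load('t3')
cv2.imwrite('pics/c4.png',np.hstack([cv2.resize(a['image'][140:280,280:420],(400,400),interpolation=2),cv2.resize(b['image'][130:300,60:230],(400,400),interpolation=2)]))"
```

```text
clock: 8.48
ee_pos: [0.542, 0.1798, 0.055]
orientation: [0.817, 0.044, -0.033, -0.573]
contact_force: [1.3, -0.2, -6.4]
grip_width: 0.0132
grasp_force: 110.2
drift mm [0.49 0.02 1.17]
t 8.575 shift cm [0.17 0.46 0.13] turn [-0.1  0.1 -0.1] pos [0.5425 0.1798 0.0561] q [-0.16  0.75  0.13 -1.13 -1.57  2.25] F [-0.3 -0.6 -6.1] w 0.0133 gf 110.2
n 980 slopes deg [0.33 0.59] y at0 -7.35
rect ((-6.341300964355469, 52.23041534423828), (166.2344207763672, 94.3202896118164), 0.05008096247911453) [[-76.2, -9.6, 5.5], [74.8, -4.1, 98.2]]
n 1631 slopes deg [0.   0.46] y at0 -7.36
rect ((-7.5122528076171875, 55.75421142578125), (164.0750274658203, 101.36980438232422), 0.11629724502563477) [[-73.8, -9.5, 5.5], [73.6, -4.3, 98.0]]
```

View pics/c4.png

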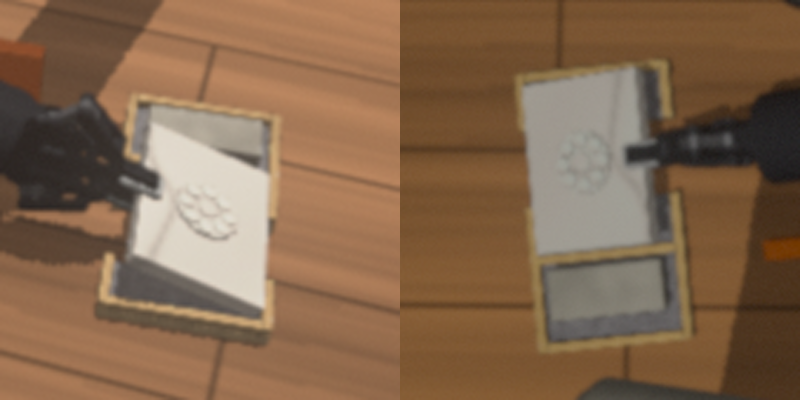

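The far edge is just above the felt and the plaque sits within the walls. Its corners in the top crop are (525,85), (635,68), (540,252) and (650,240). Lowering to contact.

```bash
python3 -m inch '[[0.1,[0.1,0.25,0.08],[0,0,0]],[0.1,[0.1,0.4,0.1],[0,0,0]],[0.1,[0.1,0.4,0.1],[0,0,0]]]' 
python3 -m inch '[[0.1,[0,0.1,0.03],[0,0,0]],[0.1,[0,0.2,0.06],[0,0,0]],[0.1,[0,0.2,0.06],[0,0,0]]]' 
python3 -c "
from ik import *
gop(*pose(1,20,lift=0,off=-.002))"
```

```text
clock: 8.95
ee_pos: [0.5435, 0.1795, 0.0523]
orientation: [0.818, 0.045, -0.032, -0.573]
contact_force: [0.6, -0.6, -6.8]
grip_width: 0.0134
grasp_force: 110.2
clock: 9.32
ee_pos: [0.5436, 0.1794, 0.051]
orientation: [0.817, 0.045, -0.032, -0.574]
contact_force: [0.3, -5.0, 0.4]
grip_width: 0.013
grasp_force: 111.0
t 9.325 shift cm [ 0.06 -0.05  0.  ] turn [-0.1  0.1  0. ] pos [0.5436 0.1794 0.051 ] q [-0.16  0.76  0.13 -1.13 -1.57  2.25] F [ 0.3 -5.   0.4] w 0.013 gf 111.0
```

Contact with the felt came at the expected height. I'll loosen the fingers in small steps so the plaque settles onto the lower finger.

```bash
python3 -m inch '[[0.17,[0,0,-0.05],[0,0,0]],[0.19,[0,0,-0.05],[0,0,0]],[0.21,[0,0,-0.05],[0,0,0]],[0.23,[0,0,-0.05],[0,0,0]],[0.25,[0,0,-0.05],[0,0,0]]]' 
python3 -m inch '[[0.28,[0,0,0],[0,0,0]],[0.31,[0,0,0],[0,0,0]],[0.34,[0,0,0],[0,0,0]],[0.37,[0,0,0],[0,0,0]],[0.40,[0,0,0],[0,0,0]]]' 
python3 -c "
from h import *
go((.5,.2,.1),(0,0,-1),(0,1,0))
a=shot('scene','s4');b=shot('top','t4')
cv2.imwrite('pics/c5.png',np.hstack([cv2.resize(a['image'][140:280,280:420],(400,400),interpolation=2),cv2.resize(b['image'][130:300,60:230],(400,400),interpolation=2)]))
P=cloud(b).reshape(-1,3);m=(abs(P[:,0]-.54)<.065)&(abs(P[:,1]-.217)<.045)&(P[:,2]>.02);q=P[m];q=q[np.hypot(q[:,0]-.5404,q[:,1]-.213)>.031]
c=np.linalg.lstsq(np.c_[q[:,:2]-[.5404,.2142],np.ones(len(q))],q[:,2],rcond=None)[0];r=q[:,2]-np.c_[q[:,:2]-[.5404,.2142],np.ones(len(q))]@c;q=q[abs(r)<.003];c=np.linalg.lstsq(np.c_[q[:,:2]-[.5404,.2142],np.ones(len(q))],q[:,2],rcond=None)[0];print(np.degrees(np.arctan(c[:2])),c[2])"
```

```text
clock: 9.95
ee_pos: [0.5433, 0.179, 0.05]
orientation: [0.818, 0.045, -0.033, -0.573]
contact_force: [-0.6, 1.9, -3.4]
grip_width: 0.0216
grasp_force: 1.5
clock: 10.58
ee_pos: [0.5434, 0.1789, 0.0501]
orientation: [0.818, 0.045, -0.033, -0.573]
contact_force: [-0.5, 0.8, -2.2]
grip_width: 0.034
grasp_force: 1.5
t 10.575 shift cm [-4.09 -5.56  0.73] turn [19.9  6.3  1. ] pos [0.5434 0.1789 0.0501] q [-0.16  0.76  0.13 -1.13 -1.57  2.25] F [-0.5  0.8 -2.2] w 0.034 gf 1.5
[  1.7751575  -15.16967515] 0.041486800409078345
```

View pics/c5.png

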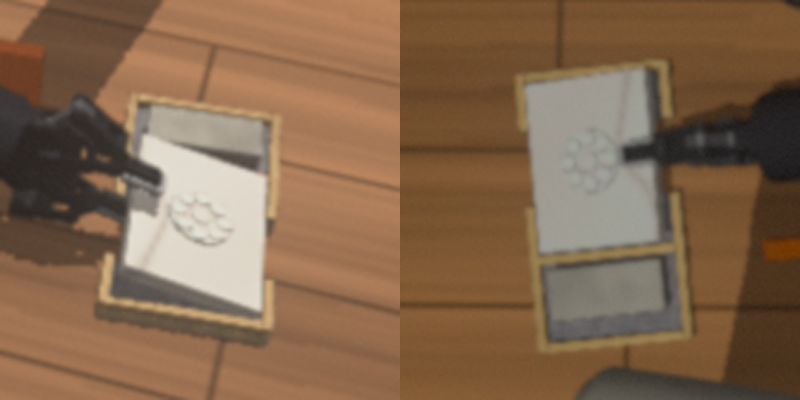

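The plaque now leans at about 15° on the lower finger, with its far edge in the tray. I'll lower the finger into the cut-out.

```bash
cat > tilt.py <<'E'
from ik import *
import sys
b=shot('top','t5');P=cloud(b).reshape(-1,3);m=(abs(P[:,0]-.54)<.065)&(abs(P[:,1]-.220)<.042)&(P[:,2]>.018)
q=P[m];q=q[np.hypot(q[:,0]-.5404,q[:,1]-.213)>.032]
for i in range(3):
    A=np.c_[(q[:,:2]-[.5404,.2142])@np.c_[[np.cos(TH),np.sin(TH)],TX[:2]],np.ones(len(q))];c=np.linalg.lstsq(A,q[:,2],rcond=None)[0];q=q[abs(q[:,2]-A@c)<(.004,.003,.01)[i]]
print('slab tilt along x,y',np.degrees(np.arctan(c[:2])).round(2),'top z at centre mm',(c[2]*1000).round(1),len(q))
s=arm.sense();print('TCP s,z mm',(-(s['ee_pos']-BAY)@TX*1000).round(1),(s['ee_pos'][2]*1000).round(1),'w',s['grip_width'],'F',s['contact_force'].round(1))
E
python3 -m inch '[[0.42,[0,0.4,0.13],[-1,0,0]],[0.44,[0,0.8,0.27],[-2,0,0]],[0.45,[0,1.1,0.4],[-3,0,0]],[0.45,[0,1.1,0.4],[-3,0,0]]]' 
python3 tilt.py
```

```text
clock: 11.18
ee_pos: [0.5435, 0.179, 0.0386]
orientation: [0.833, 0.046, -0.031, -0.551]
contact_force: [-0.7, -1.7, -4.2]
grip_width: 0.0381
grasp_force: 1.7
slab tilt along x,y [ 0.   -8.33] top z at centre mm 34.8 1620
TCP s,z mm 35.4 38.6 w 0.03854150686408117 F [ 0.7 -1.5 -2.5]
```

```bash
python3 -m inch '[[0.45,[0,0.18,0.08],[0,0,0]],[0.45,[0,0.37,0.16],[0,0,0]],[0.45,[0,0.37,0.16],[0,0,0]]]' 
python3 tilt.py
python3 -m inch '[[0.45,[0,0.08,-0.18],[0,0,0]],[0.45,[0,0.16,-0.37],[0,0,0]],[0.45,[0,0.16,-0.37],[0,0,0]]]' 
python3 tilt.py
```

```text
clock: 11.6
ee_pos: [0.5434, 0.1789, 0.0341]
orientation: [0.832, 0.046, -0.032, -0.552]
contact_force: [0.5, -1.1, -4.0]
grip_width: 0.0386
grasp_force: 1.8
slab tilt along x,y [-0.04 -5.98] top z at centre mm 32.6 1637
TCP s,z mm 35.4 34.2 w 0.03853773244395235 F [ 0.4 -2.6 -3.4]
clock: 12.02
ee_pos: [0.5438, 0.1748, 0.0344]
orientation: [0.832, 0.046, -0.031, -0.552]
contact_force: [-0.8, -0.1, -3.3]
grip_width: 0.0385
grasp_force: 1.6
slab tilt along x,y [-0.06 -5.38] top z at centre mm 31.8 1652
TCP s,z mm 39.5 34.4 w 0.03829092255820145 F [ 0.4 -0.3 -3. ]
```

```bash
python3 -m inch '[[0.45,[0,0.1,0.04],[0,0,0]],[0.45,[0,0.18,0.08],[0,0,0]],[0.45,[0,0.18,0.08],[0,0,0]]]' 
python3 -m inch '[[0.45,[0,0.08,-0.18],[0,0,0]],[0.45,[0,0.16,-0.37],[0,0,0]],[0.45,[0,0.16,-0.37],[0,0,0]]]' 
python3 tilt.py
python3 -c "
from h import *
a=load('t5');b=shot('scene','s5')
cv2.imwrite('pics/c6.png',np.hstack([cv2.resize(b['image'][140:280,280:420],(400,400),interpolation=2),cv2.resize(a['image'][130:300,60:230],(400,400),interpolation=2)]))"
```

```text
clock: 12.45
ee_pos: [0.5438, 0.1748, 0.0322]
orientation: [0.832, 0.046, -0.031, -0.551]
contact_force: [-0.2, -1.4, -3.0]
grip_width: 0.0382
grasp_force: 1.8
clock: 12.82
ee_pos: [0.5444, 0.1708, 0.0323]
orientation: [0.832, 0.046, -0.031, -0.551]
contact_force: [0.3, -0.0, -4.2]
grip_width: 0.0383
grasp_force: 1.6
slab tilt along x,y [ 0.07 -3.65] top z at centre mm 30.1 1634
TCP s,z mm 43.6 32.3 w 0.03854793749765792 F [-0.6 -0.1 -3.3]
```

View pics/c6.png

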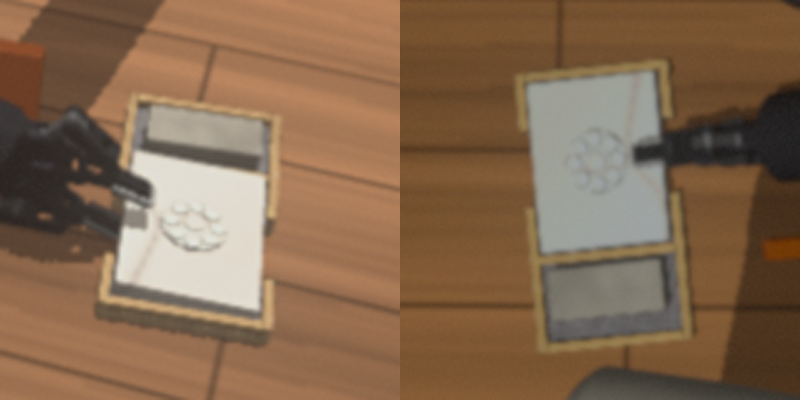

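The plaque is nearly flat at 3.7°, inside the walls on all sides, and still on the finger. I'll continue lowering and withdrawing.

```bash
python3 -m inch '[[0.45,[0,0.1,0.04],[0,0,0]],[0.45,[0,0.18,0.08],[0,0,0]],[0.45,[0,0.18,0.08],[0,0,0]]]' 
python3 -m inch '[[0.45,[0,0.08,-0.18],[0,0,0]],[0.45,[0,0.16,-0.37],[0,0,0]],[0.45,[0,0.16,-0.37],[0,0,0]]]' 
python3 tilt.py
```

```text
clock: 13.3
ee_pos: [0.5444, 0.1708, 0.0302]
orientation: [0.832, 0.046, -0.031, -0.551]
contact_force: [0.4, -2.3, -2.8]
grip_width: 0.0387
grasp_force: 1.8
clock: 13.68
ee_pos: [0.5447, 0.1669, 0.0304]
orientation: [0.832, 0.046, -0.031, -0.551]
contact_force: [0.4, -0.4, -3.7]
grip_width: 0.038
grasp_force: 1.6
slab tilt along x,y [ 0.03 -2.  ] top z at centre mm 28.3 1632
TCP s,z mm 47.5 30.3 w 0.03803456199025461 F [-0.9 -0.3 -4.2]
```

```bash
python3 -m inch '[[0.45,[0,0.1,0.04],[0,0,0]],[0.45,[0,0.18,0.08],[0,0,0]],[0.45,[0,0.18,0.08],[0,0,0]]]' 
python3 -m inch '[[0.45,[0,0.08,-0.18],[0,0,0]],[0.45,[0,0.16,-0.37],[0,0,0]],[0.45,[0,0.16,-0.37],[0,0,0]]]' 
python3 tilt.py
```

```text
clock: 14.1
ee_pos: [0.5447, 0.1669, 0.0283]
orientation: [0.832, 0.046, -0.031, -0.551]
contact_force: [0.5, -1.2, -3.0]
grip_width: 0.0386
grasp_force: 1.8
clock: 14.48
ee_pos: [0.5455, 0.163, 0.0289]
orientation: [0.832, 0.046, -0.031, -0.552]
contact_force: [0.0, -0.4, -0.4]
grip_width: 0.0383
grasp_force: 0.0
slab tilt along x,y [-0.04 -0.13] top z at centre mm 26.7 1647
TCP s,z mm 51.4 28.9 w 0.038472709793125996 F [0.1 0.7 0.4]
```

The plaque is flat (0.1°) and the fingers are unloaded. Backing out level, then up.

```bash
python3 -m inch '[[0.45,[0,0.39,-0.92],[0,0,0]],[0.45,[0,0.78,-1.84],[0,0,0]],[0.45,[0,0.9,-3.2],[0,0,0]],[0.45,[0,0,-5],[0,0,0]],[0.45,[0,-4,-5.5],[0,0,0]]]' 
python3 -m inch '[[0.45,[0,-4,-2],[0,0,0]],[0.45,[0,-8,-3],[0,0,0]],[0.45,[0,-10,-3],[0,0,0]],[0.45,[0,-10,-3],[0,0,0]]]' 
python3 tilt.py
python3 - <<'E'
from ik import *
a=load('t5');b=shot('scene','s6')
cv2.imwrite('pics/c7.png',np.hstack([cv2.resize(b['image'][100:300,130:430],(450,300),interpolation=2),cv2.resize(a['image'][130:300,60:230],(300,300),interpolation=2)]))
for f in(a,b):
    P=cloud(f).reshape(-1,3);r=P-BAY;m=(np.hypot(r[:,0],r[:,1])<.04)&(P[:,2]>.029);q=P[m&(P[:,2]<.036)];print('rosette',q.mean(0),len(q),'bay',BAY)
    lab=(abs(P[:,2]-.0265)<.0025)&(np.hypot(r[:,0],r[:,1])<.11)&(f['image'].reshape(-1,3).min(1)>130);print(cv2.minAreaRect((P[lab,:2]*1000).astype(np.float32)))
E
```

```text
clock: 15.15
ee_pos: [0.5491, 0.1262, 0.0864]
orientation: [0.832, 0.044, -0.032, -0.552]
contact_force: [0.2, 1.2, 0.6]
grip_width: 0.0384
grasp_force: 0.0
clock: 15.65
ee_pos: [0.5482, 0.1395, 0.1921]
orientation: [0.833, 0.047, -0.03, -0.551]
contact_force: [0.3, 0.5, -1.4]
grip_width: 0.0383
grasp_force: 0.0
slab tilt along x,y [ 0.07 -0.05] top z at centre mm 26.6 1628
TCP s,z mm 75.2 190.6 w 0.03845879649829593 F [-0.2 -0.1 -0. ]
rosette [0.53981991 0.21162889 0.03126433] 501 bay [0.5404 0.2142 0.01  ]
((539.6629028320312, 212.1564483642578), (147.76661682128906, 113.4257583618164), 6.154181480407715)
rosette [0.54167488 0.21331828 0.03132726] 314 bay [0.5404 0.2142 0.01  ]
((538.6006469726562, 212.79434204101562), (156.73216247558594, 115.36611938476562), 6.395998001098633)
```

View pics/c7.png

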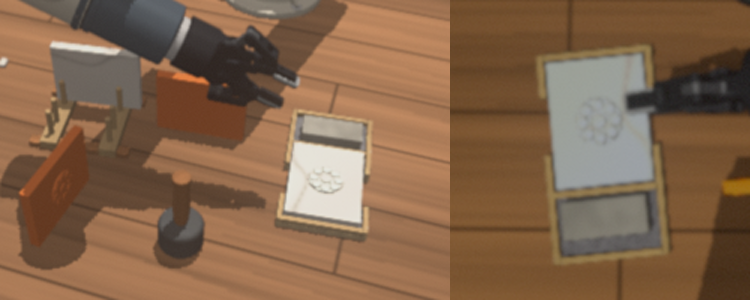

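The plaque lies flat in the big compartment with the rosette up at crop pixel (325,180), about 2 mm off centre. The blank, mallet and rubbing block are where they were, and the gripper is clear.

```bash
python3 -m inch '[[0.45,[0,0,0],[0,0,0]],[0.45,[0,0,0],[0,0,0]]]'; python3 -c "
from plant import arm
print(arm.sign_off())"
```

```text
clock: 16.0
ee_pos: [0.5479, 0.1394, 0.1893]
orientation: [0.832, 0.045, -0.032, -0.552]
contact_force: [-0.2, -0.2, -0.1]
grip_width: 0.0387
grasp_force: 0.0
the job is handed in; nothing more can be done
None
```

I handed the job in at 16 s: the rosette plaque lies carved side up, measured flat within 0.1° and about 2 mm off the big compartment's centre; the blank, rubbing block and mallet were not touched; no verdict was returned.

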